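# Swap the test cartridge in the reader's sprung bay

## Robot

A 7-joint arm with a two-finger parallel gripper is mounted at the origin on the work surface. World frame = base frame: x ahead of the robot, y to its left, z up, the work surface at z = 0. Lengths are in m, angles in rad, forces in N, time in s.
With the tool pointing down it reaches from about 0.35 to 0.9 m from the base axis. Payload 8.1 kg.
Tool frame: the origin (TCP) lies on the centre line of the jaws, within the pads' length; the fingertips stand 11 mm ahead of it and the grasp point (between the pads) lies 8 mm behind it (bot.tips_ahead is the distance from the TCP to the fingertips, in m); z points along the fingers, y is the line along which they close (so a half turn about z gives the same grasp; the last joint's range is limited). The gripper opens to 85 mm and grips with 20 to 120 N. Pads are 22 mm wide; open, the fingers measure 114 mm over their backs; the gripper's body (76 mm by 85 mm) begins 54 mm behind the grasp point. The pads swing forward as they close: fully open they stand 13 mm farther back than shut.
Start: joints at [-1.407, 0.434, 0.025, 1.573, -0.012, 1.134, -0.075], TCP at [0.165, 0.603, 0.242] pointing down, gripper open.
Joint ranges: [-2.62, 2.62], [-0.44, 2.09], [-1.27, 1.32], [0.08, 2.57], [-1.32, 4.46], [0.12, 2], [-2.74, 2.74]. Speed limits (rad/s): [2.22, 2.22, 3.01, 3.01, 3.14, 3.14, 3.14].

## Interface

Orientations are given as a unit quaternion [w, x, y, z].
In Python, from cell import bot gives the robot as it stands.
- The arm moves only by the shell command python3 -m handwheel 'ROWS' [OPENING] [FORCE]. ROWS is text: rows parted by semicolons, each of 4 numbers parted by spaces: the shift along the tool's x, y, z in cm, then the turn about the tool's z in rad. In form: dx dy dz spin; .... A call has 1 to 20 rows; each row shifts and turns the commanded pose from where the row before left it, along the tool's axes as they then stand; what a row does not reach is not made up. A row lasts 1/12 s, in which the tool goes at most 41.7 mm and 7.16 degrees, less where a joint would pass 70% of its speed; a pose out of reach is approached as far as the arm can. A call with a gripper value outside its range is refused whole. OPENING is the closure, from -1 (fully open) to 1 (shut), so that 0 is half open, set as the call begins (- or left out, the last holds). The fingers move at their own pace and stop on an object; FORCE is the grip in N (left out, the last holds). Time passes only in rows, so rows that do not move let the fingers close. It gives the time, the measured TCP pose, the force, the opening and the grip force at its end, in the units of the state.
- bot.sense(): the state, without advancing time (a new reading comes with each control period).
- bot.grab_frame(name): name is "scene" or "top" or "wrist"; returns a dict with "frame" (400x640x3 uint8, red, green, blue), "depth" (400x640 float32, m along the optical axis (not along the pixel's ray), 0 where there is no reading), "vertical_fov" (degrees; the focal length in pixels is half the picture's height over the tangent of half this angle, whatever the lens; pixels are square), "cx", "cy" (the principal point, pixels), "R" (3x3) and "t" (3): a world point X has camera coordinates R X + t. Camera axes: x right, y down, z forward; pixel columns grow to the right and rows downward; lengths in m; the calibration is good to about 2 mm. A picture is of the moment at which its call begins.
- bot.close_job(): hands the job in; it is judged then, once.
The state is a dict: "t": time; "qpos": joint angles; "joint_velocities": joint speeds; "effort": joint torques, N m; "ee_pos": TCP position; "orientation": TCP orientation; "wrist_force": force on the tool from outside, world axes, zero at the start; "wrist_torque": the same for the moment, N m; "width": opening from 0.0 (shut) to 1.0 (fully open); "grasp_force": force on a finger pad.
Only numpy, scipy, OpenCV 4.12 (cv2) and the standard library are available. Lean on these libraries where they do the work, as an engineer would, in place of code of your own. Each camera call takes 0.05 s, during which the arm holds its last target. There are 200 camera calls.

## Task

The run is finished: ease the used cartridge out of the reader's bay (its tongue is hooked under the two keepers, so tip its heel up over the lip and draw it out backwards) and stand it upright in the yellow discard tray. Then load the fresh green-capped cartridge from the steel rack, tongue first under the keepers with the heel up: push until you feel the floating bay cradle and the sprung sensing pin come up solid, then lower the heel behind the lip and press it down flat, so that the pin stays pressed in. Do not force or drop the cartridges, and leave the blue-capped cartridge, the tube rack and the white bottle where they are.

Things in the scene. Friction and masses are not known exactly. Their poses are not given: they have to be found in the camera images.
- bay (a point): On the fixed white reader (260 x 200 mm, deck 55 mm high), under the middle of the bay's slide, at bay-floor height 60 mm above the bench. x runs along the bay to its toe end (grey sensor block), y to the display. The bay is a steel cradle floating on this slide: a push of about 3 N along x slides it on by some millimetres, up to 15, to an end stop that must be felt; it stays where it is left.
- pin (a joint): Sensing pin of the bay (brass, 8 mm across, 7 mm above the bay floor, in the sensor block between the keepers), travel in m: 0 out, about 0.004 held in by a loaded cartridge, 0.0085 when the tongue meets the block. Spring 1.8 N at 0, 5 N loaded, 7.7 N at the block; its friction can keep a cartridge a few mm above the floor: press it home (10 to 20 N).
- used_mid (a point): Used cartridge, in the bay at the start: white, green cap with eight dark pierced wells; 90 long (x), 40 wide (y), 62 mm high (z), 0.13 to 0.25 kg. Point at its centre, 31 mm above its flat underside. +x is the toe: the last 18 mm is a tongue only 12 mm high, full width; the high part runs from x = -45 (flat heel) to +27 mm. Grip it across its width.
- fresh_mid (a point): Fresh cartridge in the steel rack: green cap, bright foil wells, else as the used one. When loaded, from its centre along its x: lip (10 mm high, 5 thick) inner face at -45; sensor block face +49 mm; two yellow keepers reach from the block back to +40, underside 16, top 20 mm above the bay floor; side guides 8 mm high, 45 mm apart. It goes in (and out) with its heel 9 to 14 degrees up.
- other_mid (a point): A blue-capped cartridge of another test in the same rack, same shape; to be left alone.
- rack_floor (a point): Steel rack tray, 230 x 150 mm with a 12 mm rim, fixed; point at the centre of its floor, 3 mm above the bench. x along its length.
- discard_in (a point): Centre of the inner floor of the yellow discard tray, outside 230 (x) x 160 (y) mm, wall 4 mm, rim 30 mm above the bench, fixed, empty at the start. The rack and the tray may stand either side of the reader.
- tube_rack: Blue rack of capped tubes, 75 x 200 mm, 88 mm high, behind the reader; origin at the centre of its underside. Leave alone.
- buffer: White bottle with a blue cap, 68 mm across, 150 mm high; origin under its centre. Leave alone.
Not all that is in view belongs to the job. What is shaped like the part that bears used_mid but purple is not meant.

How it is judged:
By the outcome, as a careful person would: the job done as asked, in the order asked, and still so for the second after the job is handed in, with the robot touching nothing.
It also fails if it takes over 58 s, if anything falls off the work surface, if the arm or the gripper's body presses on something with over 40 N, if the wrist force passes 120 N, or if a joint passes its speed limit or range.

## Working session

There is one attempt and no reset: what is moved stays moved. The work goes in short steps, Python scripts to look and compute and a shell command to move; the robot and the scene stay as the last step left them, time stands still between calls to the robot, and variables do not carry over. Pictures are saved under pics/ and viewed, at most 10 in all, crops included, and the job is handed in when it is done.

```bash
ls; mkdir -p pics; python3 - <<'E'
from cell import bot
import cv2,numpy as np
s=bot.sense();print({k:np.round(v,3) for k,v in s.items()})
for n in("scene","top"):
    f=bot.grab_frame(n);np.savez(f"pics/{n}0.npz",**f)
    cv2.imwrite(f"pics/{n}0.png",f["frame"][:,:,::-1]);print(n,f["vertical_fov"],f["cx"],f["cy"],f["R"],f["t"])
E
```

```text
pics
{'t': np.float64(0.0), 'qpos': array([-1.407,  0.435,  0.025,  1.574, -0.012,  1.134, -0.075]), 'joint_velocities': array([-0.   , -0.001,  0.001,  0.002,  0.001,  0.001,  0.   ]), 'effort': array([ 0.0000e+00, -6.7046e+01,  1.0250e+00, -3.1622e+01,  1.6000e-02,
        1.2000e-02, -0.0000e+00]), 'ee_pos': array([0.165, 0.602, 0.242]), 'orientation': array([-0.   ,  0.133,  0.991, -0.001]), 'wrist_force': array([0.027, 0.819, 0.439]), 'wrist_torque': array([-0.026, -0.   , -0.012]), 'grasp_force': np.float64(0.0), 'width': np.float64(0.999)}
scene 54.36428205760461 313.04596365340717 204.73543912408704 [[ 0.65578724  0.75493528  0.00397676]
 [ 0.59231732 -0.51124609 -0.62272596]
 [-0.46808469  0.41073125 -0.78242991]] [-0.36775304 -0.28112791  1.36273692]
top 50.26251096671875 315.8334999233956 197.5721153881726 [[ 0.01620375 -0.99978645  0.01282549]
 [-0.99247133 -0.01763997 -0.12120019]
 [ 0.12140055 -0.01076503 -0.99254522]] [-0.01732593  0.58976326  1.03467232]
```

View pics/top0.png

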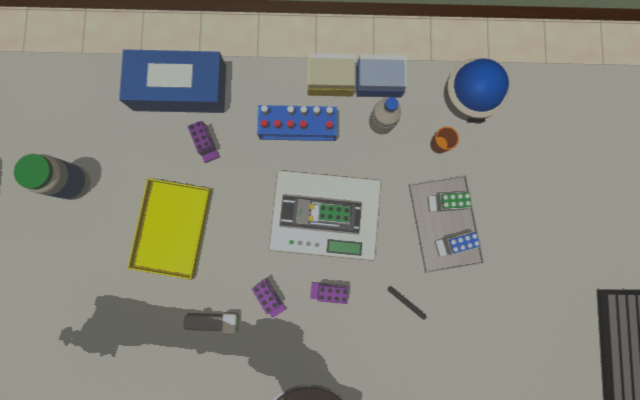

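View pics/scene0.png

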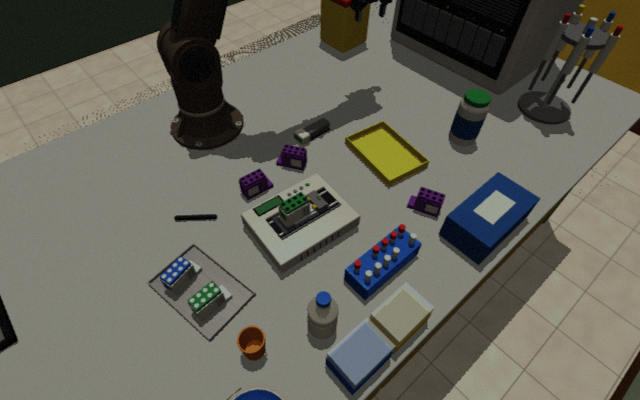

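The top view shows the reader at about (326,215) with its toe and sensor block to the left (+y world) and the display below. The used cartridge's green cap with dark wells is at (335,213). The rack is on the right, with a green-capped cartridge with bright wells at (455,201) and a blue-capped one at (464,243). The yellow tray is at (171,228).

Three purple look-alikes are at (203,138), (268,298) and (332,293). The used cartridge is the green one in the bay at (335,213). The fresh one is the green one in the rack at (455,201). I'll confirm both in one enlarged crop and measure them.

```bash
cat > h.py <<'E'
import numpy as np,cv2
def load(n):return dict(np.load(f"pics/{n}.npz"))
def cloud(f):
    F=200/np.tan(np.radians(f["vertical_fov"])/2);d=f["depth"]
    v,u=np.mgrid[0:400,0:640]
    c=np.stack([(u-f["cx"])/F*d,(v-f["cy"])/F*d,d],-1)
    return (c-f["t"])@f["R"]
def rect(P):
    (c,s,a)=cv2.minAreaRect((P[:,:2]*1000).astype(np.float32));return np.round(c,1),np.round(s,1),round(a,1)
def hsv(f):return cv2.cvtColor(f["frame"],cv2.COLOR_RGB2HSV)
E
python3 - <<'E'
from h import *
f=load("top0");W=cloud(f);H=hsv(f);v,u=np.mgrid[0:400,0:640]
def box(a,b,c,d):return (u>=a)&(u<=c)&(v>=b)&(v<=d)&(f["depth"]>0)
h=H[...,0];s=H[...,1];z=W[...,2]
def rep(n,m):
    P=W[m];print(n,len(P),"rect",*rect(P),"mean",np.round(P.mean(0)*1000,1),"zmed",round(np.median(P[:,2])*1000,1))
rep("bench",box(240,330,250,380)) 
g=(h>40)&(h<85)&(s>90)
rep("usedcap",box(310,198,358,226)&(z>.105))
rep("freshcap",box(425,186,480,218)&(z>.05))
rep("fresh all",box(420,186,480,218)&(z>.010))
rep("bluecap",box(430,226,485,258)&(z>.05))
rep("rack",box(400,170,490,275)&(z>.0015)&(z<.03))
rep("reader",box(262,165,390,265)&(z>.045)&(z<.075))
rep("tray",box(120,170,220,285)&(h>20)&(h<35)&(s>150))
rep("trayrim",box(120,170,220,285)&(z>.02))
print("floor z tray",np.median(z[220:240,160:180]),"deck",np.median(z[240:252,285:300]))
print("z row along bay",np.round(z[213,272:370]*1000).astype(int))
a=f["frame"][160:280,260:500,::-1];cv2.imwrite("pics/crop0.png",cv2.resize(a,(800,400),interpolation=cv2.INTER_CUBIC))
E
```

```text
bench 559 rect [197.8 161.5] [121.   26.5] 1.8 mean [198.1 161.7  -0.8] zmed -0.8
usedcap 539 rect [545.2 -48.1] [72.  40.3] 85.3 mean [544.3 -47.7 120.5] zmed 121.4
freshcap 492 rect [ 587.  -350.1] [40.3 72.1] 4.3 mean [ 585.9 -347.9   63. ] zmed 64.1
fresh all 731 rect [ 578.3 -352.7] [ 83.9 112.3] 10.9 mean [ 584.4 -340.7   49.4] zmed 62.3
bluecap 505 rect [ 483.6 -368.4] [40.1 72.3] 16.1 mean [ 483.7 -366.1   63. ] zmed 64.0
rack 3836 rect [ 538.1 -343.7] [236.6 275.5] 89.5 mean [ 535.5 -335.2    5.4] zmed 3.6
reader 7590 rect [547.1 -30.3] [260.9 200.3] 85.3 mean [544.7 -30.6  55.7] zmed 55.2
tray 5628 rect [508.9 359.4] [160.5 229. ] 81.1 mean [507.6 362.6   6.3] zmed 4.1
trayrim 739 rect [508.6 360.2] [161.8 230.3] 81.3 mean [506.5 364.1  27.8] zmed 28.4
floor z tray 0.0036253378623622157 deck 0.05481229553086867
z row along bay [ 52  53  57  55  56  57  59  53  58  56  55  53  55  54  57  55  57  56
  55  57  54  61  58  59  60  80  80  84  81  78  81  80  78  79  78  79
  80  70  69  72  74  71  69  75  72  70 109 119 120 124 121 123 121 120
 124 124 124 124 120 121 122 122 121 122 122 123 121 123 125 122 121 123
 120 122 119 118 122 111  60  59  58  56  59  54  57  53  55  54  55  54
  56  53  54  55  56  53  54  54]
```

View pics/crop0.png

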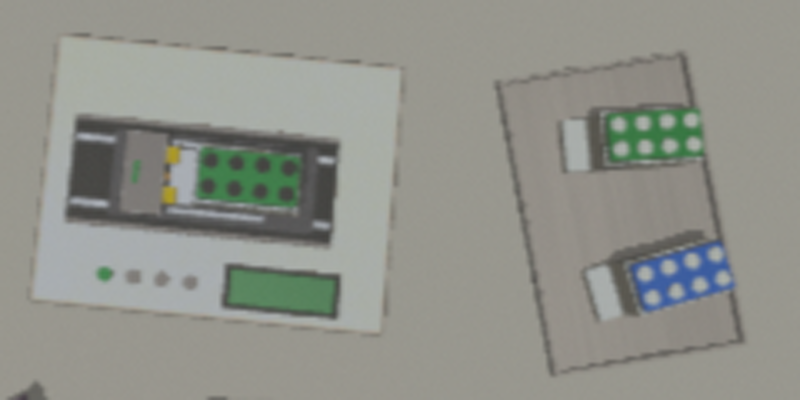

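The crop confirms both. The cartridge in the bay has a green cap with dark wells and its tongue under the yellow keepers at crop (170,175). The fresh one at crop (655,135) has bright foil wells and its tongue to the left. The measured sizes match the description: caps 72x40, reader 260x200, tray 160x230, and sensible heights.

I'll turn the wrist first.

```bash
cat > need.py <<'E'
import sys,numpy as np
from cell import bot
from scipy.spatial.transform import Rotation as R
# usage: need.py x y z(mm) yawdeg_of_tool_x
def need(x,y,z,yaw):
    s=bot.sense();q=s["orientation"];M=R.from_quat([q[1],q[2],q[3],q[0]]).as_matrix()
    p=s["ee_pos"]*1000;d=M.T@(np.array([x,y,z])-p)/10
    a=np.degrees(np.arctan2(M[1,0],M[0,0]));dy=(yaw-a+180)%360-180
    print("t",round(s["t"],2),"pos",np.round(p,1),"yaw",round(a,1),"tilt z",np.round(M[:,2],3),"need cm",np.round(d,2),"spin",round(-np.radians(dy),3),"F",np.round(s["wrist_force"],1),"w",round(s["width"],3),"g",round(s["grasp_force"],1))
need(*map(float,sys.argv[1:5]))
E
python3 -m handwheel '0 0 0 0.1155;0 0 0 0.1155;0 0 0 0.1155;0 0 0 0.1155;0 0 0 0.1155;0 0 0 0.1155;0 0 0 0.1155;0 0 0 0.1155;0 0 0 0.1155;0 0 0 0.1155;0 0 0 0.1155;0 0 0 0.1155' -1 20
python3 need.py 544.3 -59 160 85.3
```

```text
t: 1.1
ee_pos: [0.1647, 0.6026, 0.2419]
orientation: [0.0, 0.737, 0.675, -0.0]
wrist_force: [-0.1, 0.3, -0.2]
width: 1.004
grasp_force: 0.0
t 1.1 pos [164.7 602.6 241.9] yaw 85.0 tilt z [-0.    -0.001 -1.   ] need cm [-62.57  43.61   8.24] spin -0.006 F [-0.1  0.3 -0.2] w 1.004 g 0.0
```

```bash

python3 -m handwheel '-2 1.2 0 0;-3.1 2.15 0 0;-3.1 2.15 0 0;-3.1 2.15 0 0;-3.1 2.15 0 0;-3.1 2.15 0 0;-3.1 2.15 0 0;-3.1 2.15 0 0;-3.1 2.15 0 0;-3.1 2.15 0 0;-3.1 2.15 0 0;-3.1 2.15 0 0;-3.1 2.15 0 0;-3.1 2.15 0 0;-3.1 2.15 0 0;-3.1 2.15 0 0;-3.1 2.15 0 0;-3.1 2.15 1.5 0;-3.1 2.15 1.5 0;-2.5 2 1.5 0'
python3 need.py 544.3 -59 170 85.3
```

```text
t: 2.77
ee_pos: [0.5336, -0.0351, 0.1967]
orientation: [0.0, 0.736, 0.677, 0.0]
wrist_force: [-0.5, 1.1, -0.1]
width: 1.004
grasp_force: 0.0
t 2.77 pos [533.6 -35.1 196.7] yaw 85.2 tilt z [ 0.001 -0.    -1.   ] need cm [-2.29  1.26  2.67] spin -0.001 F [-0.5  1.1 -0.1] w 1.004 g 0.0
```

```bash

python3 -m handwheel '-1 0.4 1 0;-0.4 0.2 1 0;0 0 0 0'
python3 need.py 544.3 -59 94 85.3
python3 - <<'E'
from h import *
from cell import bot
f=bot.grab_frame("wrist");np.savez("pics/w1.npz",**f);cv2.imwrite("pics/w1.png",f["frame"][:,:,::-1])
W=cloud(f);z=W[...,2];H=hsv(f)
m=(f["depth"]>0)&(z>.115)&(z<.13)&(abs(W[...,0]-.545)<.06)&(abs(W[...,1]+.05)<.07)
print(m.sum(),rect(W[m]),np.median(z[m]))
E
```

```text
t: 3.02
ee_pos: [0.5365, -0.0477, 0.1753]
orientation: [-0.001, 0.736, 0.677, -0.001]
wrist_force: [-0.6, 0.7, 0.4]
width: 1.0
grasp_force: 0.0
t 3.02 pos [536.5 -47.7 175.3] yaw 85.2 tilt z [-0.003 -0.001 -1.   ] need cm [-1.05  0.9   8.13] spin -0.002 F [-0.6  0.7  0.4] w 1.0 g 0.0
6054 (array([543.2, -48.8]), array([70.2, 36.1]), 85.5) 0.12244807308914882
```

View pics/w1.png

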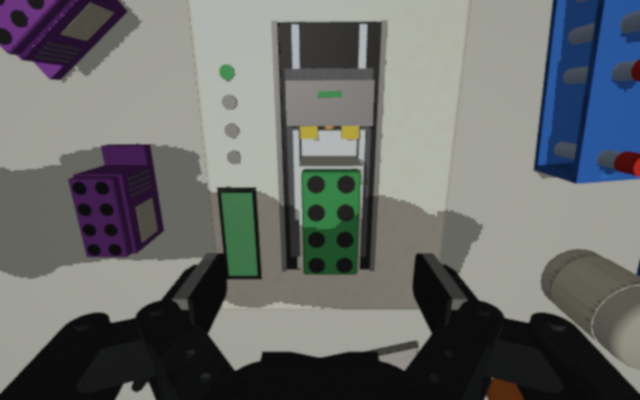

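The wrist view shows the used cap at (330,220) under the gripper, with the keepers at (308,132) and (350,132). It agrees with the top view to 2 mm, so I'll descend and grip.

```bash

python3 -m handwheel '-0.5 0.4 0 0;-0.55 0.3 0 0;0 0 1 0;0 0 2 0;0 0 2 0;0 0 1.6 0;0 0 1 0;0 0 0.5 0;0 0 0 0;0 0 0 0'
python3 need.py 543.5 -59.3 94 85.4
```

```text
t: 3.9
ee_pos: [0.5442, -0.0579, 0.0967]
orientation: [0.0, 0.736, 0.678, 0.0]
wrist_force: [0.8, 0.3, -0.2]
width: 0.999
grasp_force: 0.0
t 3.9 pos [544.2 -57.9  96.7] yaw 85.3 tilt z [ 0.001 -0.    -1.   ] need cm [-0.14 -0.06  0.27] spin -0.002 F [ 0.8  0.3 -0.2] w 0.999 g 0.0
```

```bash

python3 -m handwheel '-0.1 0 0.2 0;0 0 0 0;0 0 0 0;0 0 0 0;0 0 0 0;0 0 0 0;0 0 0 0;0 0 0 0' 1 25
python3 need.py 543.5 -59.3 94 85.4
```

```text
t: 4.57
ee_pos: [0.5436, -0.0589, 0.0947]
orientation: [-0.0, 0.736, 0.677, 0.0]
wrist_force: [-3.4, -0.1, 5.8]
width: 0.463
grasp_force: 29.6
t 4.57 pos [543.6 -58.9  94.7] yaw 85.3 tilt z [-0.  0. -1.] need cm [-0.04 -0.01  0.07] spin -0.002 F [-3.4 -0.1  5.8] w 0.463 g 29.6
```

```bash

python3 -m handwheel '0 0 -0.2 0;0 0 -0.2 0;0 0 -0.2 0;0 0 -0.2 0;0 0 0 0' - 20
python3 -m handwheel '0 0 -0.2 0;0 0 -0.2 0;0 0 -0.2 0;0 0 -0.2 0;0 0 0 0'

```

```text
t: 4.98
ee_pos: [0.5429, -0.0581, 0.1017]
orientation: [-0.001, 0.735, 0.678, -0.001]
wrist_force: [-0.9, 1.8, -13.3]
width: 0.462
grasp_force: 26.6
t: 5.4
ee_pos: [0.5448, -0.0596, 0.1115]
orientation: [0.001, 0.736, 0.677, 0.001]
wrist_force: [-0.2, 1.0, -2.3]
width: 0.465
grasp_force: 27.1
```

```bash
cat > tilt.py <<'E'
import sys
from h import *
from cell import bot
# tilt.py cx cy(mm) r zmin zmax cam name : fit plane to greenish cap points near (cx,cy)
cx,cy,r,z0,z1=[float(a)/1000 for a in sys.argv[1:6]];cam,n=sys.argv[6:8]
f=bot.grab_frame(cam);np.savez(f"pics/{n}.npz",**f);cv2.imwrite(f"pics/{n}.png",f["frame"][:,:,::-1])
W=cloud(f);H=hsv(f);z=W[...,2]
m=(f["depth"]>0)&(z>z0)&(z<z1)&(np.hypot(W[...,0]-cx,W[...,1]-cy)<r)&(H[...,0]>40)&(H[...,0]<85)&(H[...,1]>110)
P=W[m];print(n,"pts",m.sum(),"rect",*rect(P) if len(P)>4 else "")
A=np.c_[P[:,:2]-P[:,:2].mean(0),np.ones(len(P))]
for k in range(3):
    c=np.linalg.lstsq(A,P[:,2],rcond=None)[0];e=abs(A@c-P[:,2]);k2=e<max(.003,2*np.median(e));P=P[k2];A=A[k2]
print("mean",np.round(P.mean(0)*1000,1),"slope deg along x,y",np.round(np.degrees(np.arctan(c[:2])),1))
E
python3 tilt.py 544 -48 50 90 160 wrist w2; python3 tilt.py 544 -48 50 90 160 scene s2
```

```text
w2 pts 10830 rect [531.3 -45.5] [68.6 63.5] 85.5
mean [545.8 -44.7 135.4] slope deg along x,y [-0.7 -9.8]
s2 pts 127 rect [548.7 -58. ] [69.4 61.6] 53.0
mean [542.9 -72.8 138.5] slope deg along x,y [-0.2 -5. ]
```

View pics/w2.png

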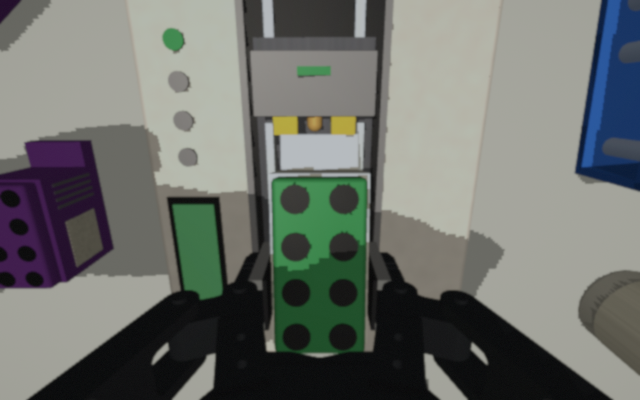

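The wrist view shows the cap from (272,178) to (368,352), tilted heel up by 9.8 deg (plane fit). The tongue is still just at the keepers, at about (315,135). I'll draw it back now.

```bash

python3 -m handwheel '-0.2 0 0 0;-0.3 0 0 0;-0.3 0 0 0;-0.4 0 0 0;-0.4 0 0 0;0 0 0 0'
python3 -m handwheel '-0.5 0 0 0;-0.5 0 0 0;-0.5 0 -0.5 0;0 0 -1 0;0 0 -2 0;0 0 -2 0;0 0 0 0' - 35
python3 tilt.py 542 -75 60 130 230 wrist w3;python3 need.py 505 335 190 85.4
```

```text
t: 6.0
ee_pos: [0.5424, -0.0763, 0.1104]
orientation: [0.0, 0.736, 0.677, -0.0]
wrist_force: [0.0, -1.1, -2.1]
width: 0.465
grasp_force: 27.2
t: 6.58
ee_pos: [0.5434, -0.0907, 0.1694]
orientation: [0.002, 0.736, 0.677, 0.002]
wrist_force: [0.6, -1.1, -1.3]
width: 0.461
grasp_force: 39.2
w3 pts 10796 rect [544.1 -77.8] [68.5 34.8] 85.2
mean [544.3 -75.9 193.3] slope deg along x,y [-0.5 -9.8]
t 6.63 pos [542.7 -90.3 167.8] yaw 85.3 tilt z [ 0.004  0.    -1.   ] need cm [42.07 -7.25 -2.24] spin -0.002 F [-0.5  0.  -3. ] w 0.46 g 39.2
```

```bash

python3 -m handwheel '1.5 -0.2 0 0;3 -0.5 0 0;3.6 -0.6 0 0;3.6 -0.6 0 0;3.6 -0.6 0 0;3.6 -0.6 0 0;3.6 -0.6 0 0;3.6 -0.6 0 0;3.6 -0.6 0 0;3.6 -0.6 0 0;3.6 -0.6 1 0;3 -0.5 2 0;1.5 -0.2 2 0;0 0 1.5 0;0 0 1 0;0 0 0 0;0 0 0 0'
python3 need.py 507 340 50 85.4
```

```text
t: 8.05
ee_pos: [0.5076, 0.3271, 0.0902]
orientation: [0.0, 0.736, 0.677, -0.001]
wrist_force: [-0.7, -1.0, -2.0]
width: 0.46
grasp_force: 39.0
t 8.05 pos [507.6 327.1  90.2] yaw 85.2 tilt z [-0.001 -0.001 -1.   ] need cm [ 1.29 -0.16  4.01] spin -0.003 F [-0.7 -1.  -2. ] w 0.46 g 39.0
```

```bash

python3 -m handwheel '1 -0.1 1 0;0.3 0 1.2 0;0 0 1 0;0 0 0.4 0;0 0 0 0;0 0 0 0' - 20
python3 -m handwheel '0 0 0.2 0;0 0 0.2 0;0 0 0.2 0;0 0 0 0'
python3 -m handwheel '0 0 0.2 0;0 0 0.2 0;0 0 0 0'
python3 tilt.py 507 350 60 40 100 wrist w4
```

```text
t: 8.55
ee_pos: [0.5075, 0.3409, 0.054]
orientation: [0.0, 0.736, 0.677, -0.0]
wrist_force: [0.0, -0.4, -2.4]
width: 0.467
grasp_force: 39.1
t: 8.88
ee_pos: [0.508, 0.3406, 0.0489]
orientation: [0.0, 0.736, 0.677, 0.0]
wrist_force: [-1.8, -3.1, 5.9]
width: 0.465
grasp_force: 40.2
t: 9.13
ee_pos: [0.5086, 0.3398, 0.0453]
orientation: [0.001, 0.736, 0.677, 0.0]
wrist_force: [-1.2, -6.4, 8.3]
width: 0.461
grasp_force: 40.9
w4 pts 10869 rect [512.1 346.4] [79.7 74.3] 53.4
mean [509.6 354.5  70.5] slope deg along x,y [-0.4 -5.5]
```

```bash

python3 -m handwheel '0 0 0.2 0;0 0 0.2 0;0 0 0.2 0;0 0 0 0' 1 20
python3 -m handwheel '0 0 0.15 0;0 0 0.1 0;0 0 0 0'
python3 tilt.py 507 350 60 40 100 wrist w5
```

```text
t: 9.52
ee_pos: [0.5091, 0.34, 0.0395]
orientation: [0.001, 0.736, 0.677, 0.001]
wrist_force: [-1.4, -4.1, 6.4]
width: 0.458
grasp_force: 41.2
t: 9.77
ee_pos: [0.5091, 0.3401, 0.0392]
orientation: [0.0, 0.736, 0.677, 0.001]
wrist_force: [-8.1, -9.6, 34.5]
width: 0.462
grasp_force: 44.6
w5 pts 10860 rect [509.9 349.6] [69.9 35.4] 85.4
mean [510.1 354.2  66.3] slope deg along x,y [-0.  -0.3]
```

```bash

python3 -m handwheel '0 0 -0.15 0;0 0 -0.08 0;0 0 0 0'
python3 -m handwheel '0 0 0 0;0 0 0 0;0 0 0 0;0 0 0 0;0 0 0 0;0 0 -1 0;0 0 -2 0;0 0 -3 0;0 0 -3 0;0 0 -3 0;0 0 -1 0;0 0 0 0' -1 20
python3 tilt.py 507 350 60 40 100 wrist w6;python3 need.py 587.3 -361 150 94.3
```

```text
t: 10.07
ee_pos: [0.5087, 0.3411, 0.0393]
orientation: [0.0, 0.736, 0.677, 0.001]
wrist_force: [-1.1, -5.2, 11.9]
width: 0.463
grasp_force: 42.1
t: 11.07
ee_pos: [0.5092, 0.3422, 0.1718]
orientation: [0.0, 0.736, 0.677, 0.003]
wrist_force: [0.5, -0.1, 0.4]
width: 1.0
grasp_force: 0.0
w6 pts 2716 rect [509.4 350.9] [68.6 34. ] 85.3
mean [509.4 352.3  66.4] slope deg along x,y [ 0.1 -0.2]
t 11.12 pos [508.1 341.9 169.7] yaw 85.3 tilt z [ 0.002  0.002 -1.   ] need cm [-69.41  13.64   1.84] spin -0.157 F [-0.8 -0.4 -0.2] w 1.0 g 0.0
```

```bash

python3 -m handwheel '-1.7 0.3 0 0;-3 0.6 0 0;-3.8 0.75 0 0;-3.8 0.75 0 0;-3.8 0.75 0 0;-3.8 0.75 0 0;-3.8 0.75 0 0;-3.8 0.75 0 0;-3.8 0.75 0 0;-3.8 0.75 0 0;-3.8 0.75 0 0;-3.8 0.75 0 0;-3.8 0.75 0 0;-3.8 0.75 0 0;-3.8 0.75 0 0;-3.8 0.75 0 0;-3.8 0.75 0 0;-2 0.4 0 0;-1 0 0 -0.08;0 0 0 -0.078'
python3 -m handwheel '0 0 0 0;0 0 0 0'
python3 tilt.py 587 -350 60 40 100 wrist w7;python3 need.py 587.2 -353.1 37.7 94.3
```

```text
t: 12.78
ee_pos: [0.5767, -0.318, 0.1662]
orientation: [-0.001, 0.68, 0.733, -0.002]
wrist_force: [0.4, -0.5, -1.3]
width: 1.002
grasp_force: 0.0
t: 12.95
ee_pos: [0.5784, -0.3136, 0.1667]
orientation: [-0.001, 0.681, 0.732, -0.0]
wrist_force: [1.0, 1.1, 0.6]
width: 1.002
grasp_force: 0.0
w7 pts 1742 rect [ 584.7 -350.6] [33.5 68.1] 4.5
mean [ 584.4 -347.2   65.2] slope deg along x,y [ 0.2 -0.5]
t 13.0 pos [ 578.8 -313.2  167. ] yaw 94.2 tilt z [-0.002  0.001 -1.   ] need cm [-4.06  0.56 12.92] spin -0.002 F [ 0.   0.  -0.5] w 1.002 g 0.0
```

```bash

python3 -m handwheel '-2 0.2 0 0;-2 0.25 1 0;0 0 2 0;0 0 3 0;0 0 3 0;0 0 2 0;0 0 1.2 0;0 0 0.6 0;0 0 0 0;0 0 0 0'
python3 need.py 586 -353.2 37.7 94.3
python3 -m handwheel '0 0 0 0;0 0 0 0;0 0 0 0;0 0 0 0;0 0 0 0;0 0 0 0;0 0 0 0' 1 30
python3 need.py 586 -353.2 37.7 94.3
```

```text
t: 13.83
ee_pos: [0.5876, -0.3534, 0.041]
orientation: [0.001, 0.68, 0.733, 0.0]
wrist_force: [0.2, 0.3, -0.0]
width: 0.997
grasp_force: 0.0
t 13.83 pos [ 587.6 -353.4   41. ] yaw 94.3 tilt z [ 0.001 -0.001 -1.   ] need cm [ 0.03 -0.16  0.33] spin 0.001 F [ 0.2  0.3 -0. ] w 0.997 g 0.0
t: 14.42
ee_pos: [0.5874, -0.3535, 0.041]
orientation: [0.001, 0.68, 0.733, 0.0]
wrist_force: [-0.3, 2.4, 7.3]
width: 0.462
grasp_force: 32.0
t 14.42 pos [ 587.4 -353.5   41. ] yaw 94.3 tilt z [ 0.001 -0.    -1.   ] need cm [ 0.04 -0.14  0.33] spin 0.001 F [-0.3  2.4  7.3] w 0.462 g 32.0
```

```bash

python3 -m handwheel '0 0 -0.5 0;0 0 -1.5 0;0 0 -2.5 0;0 0 -3 0;0 0 -3 0;0 0 -1 0;0 0 0 0.08;0 0 0 0.077;0 0 0 0'
python3 tilt.py 587 -350 60 140 200 wrist w8;python3 need.py 558.4 124 110 85.3
```

```text
t: 15.17
ee_pos: [0.5869, -0.3527, 0.1546]
orientation: [-0.0, 0.736, 0.677, 0.0]
wrist_force: [-0.0, 0.9, -3.2]
width: 0.461
grasp_force: 31.0
w8 pts 8295 rect [ 587.1 -348.2] [65.7 34.7] 85.1
mean [ 587.5 -344.1  178.8] slope deg along x,y [-0.1 -0.4]
t 15.22 pos [ 586.7 -352.7  154.3] yaw 85.4 tilt z [-0.001  0.001 -1.   ] need cm [47.29 -6.62  4.46] spin 0.002 F [-0.4 -0.4 -2.6] w 0.465 g 31.0
```

```bash

python3 -m handwheel '1.8 -0.2 0 0;3 -0.4 0 0;3.8 -0.55 0 0;3.8 -0.55 0 0;3.8 -0.55 0 0;3.8 -0.55 0 0;3.8 -0.55 0 0;3.8 -0.55 0 0;3.8 -0.55 0 0;3.8 -0.55 0 0;3.8 -0.55 0 0;3.8 -0.55 0 0;3 -0.35 1 0;1.3 -0.1 2 0;0 0 1 0;0 0 0 0;0 0 0 0'
python3 need.py 558.4 124 93 85.3
```

```text
t: 16.63
ee_pos: [0.5595, 0.1199, 0.1147]
orientation: [0.0, 0.735, 0.678, -0.001]
wrist_force: [-0.1, 0.1, -3.0]
width: 0.457
grasp_force: 30.9
t 16.63 pos [559.5 119.9 114.7] yaw 85.4 tilt z [-0.001 -0.002 -1.   ] need cm [ 0.4  -0.14  2.17] spin 0.001 F [-0.1  0.1 -3. ] w 0.457 g 30.9
```

```bash

python3 -m handwheel '0.4 -0.1 0.7 0;0 0 0.7 0;0 0 0.4 0;0 0 0 0;0 0 0 0'
python3 -m handwheel '0 0 0.2 0;0 0 0.2 0;0 0 0.2 0;0 0 0.1 0;0 0 0 0'
python3 tilt.py 559 134 60 90 150 wrist w9;python3 need.py 558.4 124 88 85.3
```

```text
t: 17.05
ee_pos: [0.5592, 0.1251, 0.097]
orientation: [-0.0, 0.735, 0.678, -0.0]
wrist_force: [0.5, 0.8, -1.8]
width: 0.463
grasp_force: 31.0
t: 17.47
ee_pos: [0.5599, 0.1272, 0.0912]
orientation: [-0.001, 0.735, 0.678, 0.001]
wrist_force: [-3.8, 5.4, 10.8]
width: 0.462
grasp_force: 33.1
w9 pts 8467 rect [560.2 132.7] [64.6 34.7] 85.5
mean [560.4 136.2 115.6] slope deg along x,y [-0.3 -2.7]
t 17.52 pos [559.9 127.2  91.3] yaw 85.4 tilt z [ 0.001  0.003 -1.   ] need cm [-0.33 -0.12  0.32] spin 0.002 F [-2.9  4.  10.5] w 0.464 g 33.0
```

```bash

python3 -m handwheel '0 0 0.15 0;0 0 0.15 0;0 0 0.1 0;0 0 0 0'
python3 tilt.py 559 134 60 90 150 wrist w10;python3 need.py 558.4 124 88 85.3
```

```text
t: 17.85
ee_pos: [0.5601, 0.1294, 0.088]
orientation: [-0.001, 0.734, 0.679, 0.003]
wrist_force: [-5.6, 9.5, 19.0]
width: 0.466
grasp_force: 35.5
w10 pts 8783 rect [549.2 138. ] [63.4 57.7] 85.0
mean [560.7 139.4 112.8] slope deg along x,y [-0.7 -6.6]
t 17.9 pos [560.1 129.4  88. ] yaw 85.5 tilt z [ 0.002  0.005 -1.   ] need cm [-0.56 -0.13  0.  ] spin 0.004 F [-6.1 10.5 17.9] w 0.465 g 35.4
```

```bash

python3 -m handwheel '-0.1 0 0.15 0;-0.1 0 0.15 0;0 0 0.1 0;0 0 0 0' 1 20
python3 tilt.py 559 134 60 90 150 wrist w11;python3 need.py 558.4 124 88 85.3
```

```text
t: 18.23
ee_pos: [0.5602, 0.1302, 0.0848]
orientation: [-0.002, 0.734, 0.68, 0.004]
wrist_force: [-6.5, 18.8, 26.2]
width: 0.459
grasp_force: 38.4
w11 pts 9173 rect [548.8 140.9] [63.1 58.8] 85.3
mean [560.9 141.8 110.4] slope deg along x,y [-1.  -9.7]
t 18.28 pos [560.2 130.2  84.7] yaw 85.6 tilt z [ 0.003  0.009 -1.   ] need cm [-0.63 -0.13 -0.33] spin 0.006 F [-7.  17.4 26. ] w 0.467 g 38.4
```

```bash

python3 -m handwheel '0 0 -0.3 0;0 0 -0.6 0;-0.4 0 -0.6 0;-0.2 0 0 0;0 0 0 0'
python3 tilt.py 559 134 60 90 170 wrist w12;python3 need.py 558.4 124 88 85.3
```

```text
t: 18.7
ee_pos: [0.5588, 0.1161, 0.0974]
orientation: [0.0, 0.736, 0.677, -0.0]
wrist_force: [-0.6, -0.1, -2.4]
width: 0.467
grasp_force: 34.7
w12 pts 9101 rect [559.4 125.8] [63.2 34.7] 85.1
mean [559.6 127.7 122.9] slope deg along x,y [ -1. -10.]
t 18.75 pos [558.6 116.6  97.1] yaw 85.3 tilt z [ 0. -0. -1.] need cm [ 0.74 -0.08  0.91] spin -0.0 F [ 0.3  0.3 -1.5] w 0.463 g 34.7
```

```bash
python3 - <<'E'
from h import *
from cell import bot
f=bot.grab_frame("top");np.savez("pics/top2.npz",**f);cv2.imwrite("pics/top2.png",f["frame"][:,:,::-1])
f=bot.grab_frame("scene");np.savez("pics/scene2.npz",**f)
b=np.array([np.cos(np.radians(85.3)),np.sin(np.radians(85.3))]);n=np.array([-b[1],b[0]])
o=np.array([.5449,-.0394])
for nm in("top0","top2","w1","w2","scene0","scene2"):
    f=load(nm);W=cloud(f);z=W[...,2];P=W[...,:2]-o;a=P@b*1000;l=P@n*1000;H=hsv(f)
    m=(f["depth"]>0)&(z>.076)&(z<.088)&(a>40)&(a<100)&(abs(l)<40)
    y=(f["depth"]>0)&(H[...,0]>18)&(H[...,0]<32)&(H[...,1]>130)&(z>.065)&(z<.1)&(a>20)&(a<70)&(abs(l)<40)
    print(nm,m.sum(),"block along",np.round(np.percentile(a[m],[1,5,50,95,99]),1) if m.any() else "","lat",np.round(np.percentile(l[m],[2,50,98]),1) if m.any() else "","yellow",y.sum(),np.round([a[y].mean(),l[y].mean(),l[y].min(),l[y].max(),z[y].mean()*1000],1) if y.any() else "")
f=load("top2");cv2.imwrite("pics/crop2.png",cv2.resize(f["frame"][160:270,260:400,::-1],(764,600),interpolation=cv2.INTER_CUBIC))
E
```

```text
top0 331 block along [41.2 44.8 62.7 77.5 78.8] lat [-29.2  -0.7  27.8] yellow 28 [ 44.7  -1.6 -20.4  18.5  79.7]
top2 342 block along [40.3 44.3 61.3 75.9 77.4] lat [-29.5  -0.4  27.8] yellow 29 [ 42.5  -0.6 -20.6  18.3  79.4]
w1 4450 block along [41.1 44.6 62.1 76.8 78.1] lat [-27.4   1.3  29.8] yellow 401 [ 44.1   0.7 -19.1  21.7  80. ]
w2 8788 block along [40.9 44.3 61.1 75.  76.2] lat [-27.4   1.4  29.8] yellow 975 [ 42.4   1.2 -19.4  21.5  78.8]
scene0 216 block along [41.8 45.1 59.8 76.3 77.9] lat [-29.2  -2.5  29.3] yellow 21 [ 42.7  -6.5 -19.7  21.4  77.8]
scene2 218 block along [41.2 44.3 59.2 74.3 75.7] lat [-29.8  -1.7  28.7] yellow 34 [ 40.9   1.7 -20.7  20.7  76.8]
```

View pics/crop2.png

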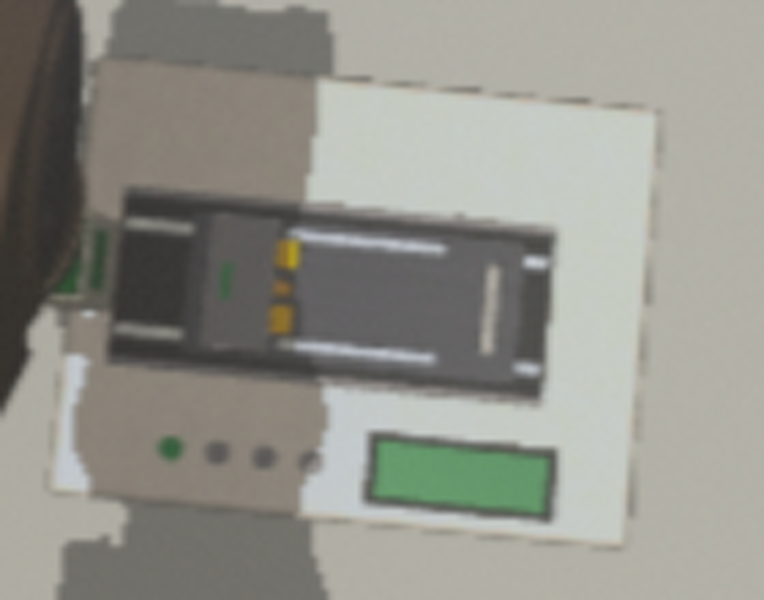

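The crop shows the empty bay. The keepers are at (288,253) and (281,320), with the pin between them at (283,288) and the lip at (488,308). The block and keepers have moved about 1.6 mm towards the heel since the start. I'll bring the fresh cartridge over.

```bash

python3 -m handwheel '0 0 -1 0;0 0 -2 0;0 0 -2.5 0;0 0 -1 0;0 0 0 0' 
python3 need.py 543.5 -56.3 125 85.3
```

```text
t: 19.27
ee_pos: [0.5603, 0.1178, 0.1647]
orientation: [0.001, 0.735, 0.678, 0.002]
wrist_force: [1.1, -0.4, -3.1]
width: 0.457
grasp_force: 34.7
t 19.27 pos [560.3 117.8 164.7] yaw 85.4 tilt z [ 0.004  0.002 -1.   ] need cm [-17.5   -0.28   3.94] spin 0.001 F [ 1.1 -0.4 -3.1] w 0.457 g 34.7
```

```bash

python3 -m handwheel '-1.5 0 0 0;-2.5 0 0 0;-3 0 0 0;-3 -0.1 0 0;-3 -0.1 0 0;-2.5 -0.1 0 0;-1.5 0 0 0;-0.5 0 0.5 0;0 0 1.5 0;0 0 1.2 0;0 0 0 0;0 0 0 0'
python3 need.py 543.5 -56.3 109 85.3
python3 tilt.py 544 -50 60 110 190 wrist w13
```

```text
t: 20.27
ee_pos: [0.5405, -0.0557, 0.1288]
orientation: [-0.001, 0.735, 0.678, -0.001]
wrist_force: [0.4, -0.2, -1.9]
width: 0.461
grasp_force: 34.5
t 20.27 pos [540.5 -55.7 128.8] yaw 85.4 tilt z [-0.003  0.    -1.   ] need cm [-0.03  0.31  1.98] spin 0.002 F [ 0.4 -0.2 -1.9] w 0.461 g 34.5
w13 pts 9059 rect [529.8 -44.9] [62.8 57.6] 85.1
mean [541.5 -44.2 154.3] slope deg along x,y [-1.2 -9.9]
```

View pics/w13.png

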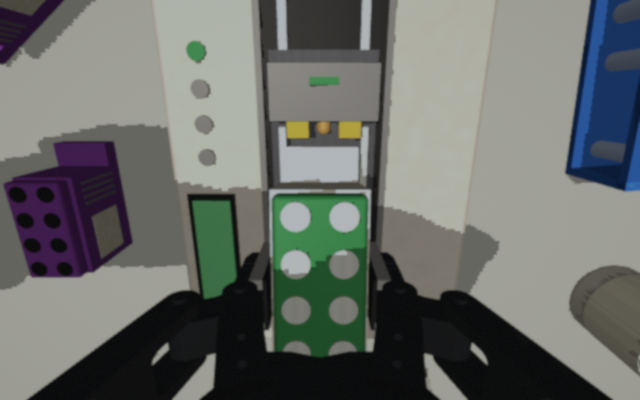

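The wrist view shows the fresh tongue at (318,165), just short of the keepers at (298,130) and (350,130), about 3 mm too far left. I'll shift it right and lower it.

```bash

python3 -m handwheel '0 0.15 0.3 0;0 0.15 0.4 0;0 0 0.4 0;0 0 0.3 0;0 0 0.2 0;0 0 0 0;0 0 0 0'
python3 need.py 543.5 -56.3 109 85.3
```

```text
t: 20.9
ee_pos: [0.5443, -0.0569, 0.114]
orientation: [-0.0, 0.735, 0.678, -0.0]
wrist_force: [-0.2, 0.1, -2.5]
width: 0.461
grasp_force: 34.6
t 20.9 pos [544.3 -56.9 114. ] yaw 85.3 tilt z [-0. -0. -1.] need cm [ 0.05 -0.09  0.5 ] spin 0.001 F [-0.2  0.1 -2.5] w 0.461 g 34.6
```

```bash

python3 -m handwheel '0 0 0.2 0;0 0 0.2 0;0 0 0 0;0 0 0 0' 1 60
python3 -m handwheel '0 0 0.1 0;0 0 0 0'
python3 -m handwheel '0 0 0.1 0;0 0 0 0'
```

```text
t: 21.23
ee_pos: [0.5443, -0.0568, 0.11]
orientation: [-0.0, 0.735, 0.678, -0.0]
wrist_force: [0.7, 0.6, -1.9]
width: 0.455
grasp_force: 66.4
t: 21.4
ee_pos: [0.5444, -0.0568, 0.109]
orientation: [-0.0, 0.735, 0.678, -0.0]
wrist_force: [-0.1, 0.1, -2.1]
width: 0.455
grasp_force: 66.4
t: 21.57
ee_pos: [0.5444, -0.0568, 0.108]
orientation: [-0.0, 0.735, 0.678, -0.0]
wrist_force: [-0.2, 0.3, -3.0]
width: 0.457
grasp_force: 66.4
```

```bash

python3 -m handwheel '0.2 0 0 0;0.2 0 0 0;0.1 0 0 0;0 0 0 0'
python3 -m handwheel '0.15 0 0 0;0.15 0 0 0;0 0 0 0'
python3 -m handwheel '0.15 0 0 0;0.15 0 0 0;0 0 0 0'
python3 -m handwheel '0.15 0 0 0;0.15 0 0 0;0 0 0 0'
```

```text
t: 21.9
ee_pos: [0.5449, -0.0514, 0.1081]
orientation: [-0.0, 0.735, 0.678, 0.0]
wrist_force: [0.1, 0.4, -1.5]
width: 0.458
grasp_force: 66.4
t: 22.15
ee_pos: [0.5451, -0.049, 0.1081]
orientation: [0.0, 0.735, 0.678, -0.0]
wrist_force: [-0.2, -2.1, -1.7]
width: 0.456
grasp_force: 66.5
t: 22.4
ee_pos: [0.5454, -0.0456, 0.1081]
orientation: [-0.0, 0.735, 0.678, 0.0]
wrist_force: [0.2, -2.8, -1.6]
width: 0.462
grasp_force: 66.5
t: 22.65
ee_pos: [0.5456, -0.0424, 0.1081]
orientation: [-0.0, 0.735, 0.678, 0.0]
wrist_force: [-0.5, -3.0, -2.8]
width: 0.458
grasp_force: 66.5
```

```bash

python3 -m handwheel '0.15 0 0 0;0.15 0 0 0;0.15 0 0 0;0 0 0 0'
python3 -m handwheel '0.15 0 0 0;0.15 0 0 0;0 0 0 0'
python3 -m handwheel '0.15 0 0 0;0.15 0 0 0;0 0 0 0'
```

```text
t: 22.98
ee_pos: [0.546, -0.0379, 0.1081]
orientation: [-0.0, 0.735, 0.678, 0.0]
wrist_force: [0.3, -1.8, -2.1]
width: 0.454
grasp_force: 66.5
t: 23.23
ee_pos: [0.5462, -0.0356, 0.1081]
orientation: [0.0, 0.735, 0.678, -0.0]
wrist_force: [-0.8, -4.3, -2.2]
width: 0.456
grasp_force: 66.6
t: 23.48
ee_pos: [0.5463, -0.0335, 0.108]
orientation: [0.001, 0.735, 0.678, -0.001]
wrist_force: [0.2, -7.8, -4.8]
width: 0.456
grasp_force: 66.5
```

```bash

python3 -m handwheel '0.1 0 0 0;0.1 0 0 0;0 0 0 0'
python3 -m handwheel '0.1 0 0 0;0.1 0 0 0;0 0 0 0'
python3 need.py 544 -30 108 85.3;python3 tilt.py 546 -22 60 110 190 wrist w14
```

```text
t: 23.73
ee_pos: [0.5463, -0.0322, 0.1079]
orientation: [0.001, 0.736, 0.677, -0.001]
wrist_force: [0.1, -7.9, -5.5]
width: 0.457
grasp_force: 66.3
t: 23.98
ee_pos: [0.5464, -0.0311, 0.1079]
orientation: [0.001, 0.736, 0.677, -0.001]
wrist_force: [-0.4, -12.4, -5.5]
width: 0.453
grasp_force: 66.2
t 23.98 pos [546.4 -31.1 107.9] yaw 85.2 tilt z [-0.    -0.003 -1.   ] need cm [ 0.09 -0.25 -0.01] spin -0.001 F [ -0.4 -12.4  -5.5] w 0.453 g 66.2
w14 pts 9153 rect [532.5 -19.9] [62.8 64.3] 85.5
mean [547.3 -19.5 133.2] slope deg along x,y [ -1.1 -10.7]
```

```bash

python3 -m handwheel '0.1 0 0 0;0.1 0 0 0;0.1 0 0 0;0 0 0 0'
python3 -m handwheel '0 0 0 0' 0.14 30
```

```text
t: 24.37
ee_pos: [0.5465, -0.0298, 0.1082]
orientation: [0.002, 0.736, 0.677, -0.002]
wrist_force: [-2.1, -16.9, -2.3]
width: 0.457
grasp_force: 66.8
t: 24.45
ee_pos: [0.5465, -0.0298, 0.1082]
orientation: [0.002, 0.736, 0.677, -0.002]
wrist_force: [-2.6, -15.1, -2.1]
width: 0.461
grasp_force: 66.8
```

```bash

python3 tilt.py 546 -22 60 110 190 wrist w15; python3 - <<'E'
from h import *
b=np.array([np.cos(np.radians(85.3)),np.sin(np.radians(85.3))]);n=np.array([-b[1],b[0]]);o=np.array([.5449,-.0394])
for nm in("w13","w14","w15"):
    f=load(nm);W=cloud(f);z=W[...,2];P=W[...,:2]-o;a=P@b*1000;l=P@n*1000;H=hsv(f)
    y=(f["depth"]>0)&(H[...,0]>18)&(H[...,0]<32)&(H[...,1]>130)&(z>.065)&(z<.1)&(a>20)&(a<90)&(abs(l)<40)
    m=(f["depth"]>0)&(z>.076)&(z<.088)&(a>40)&(a<110)&(abs(l)<40)
    print(nm,y.sum(),np.round([a[y].mean(),a[y].min(),l[y].mean(),z[y].mean()*1000],1),np.round(np.percentile(a[m],[5,50,95]),1))
f=load("w15");cv2.imwrite("pics/cropw15.png",cv2.resize(f["frame"][60:260,220:420,::-1],(600,600),interpolation=cv2.INTER_CUBIC))
E
```

```text
w15 pts 9169 rect [532.8 -18.6] [62.7 63.9] 85.1
mean [547.4 -18.2 133.4] slope deg along x,y [ -1.1 -11.4]
w13 804 [42.2 37.8  1.3 78.9] [44.4 60.9 74.9]
w14 732 [55.5 51.1  2.  80.4] [44.4 70.5 87.7]
w15 746 [55.6 50.8  1.9 80.4] [45.1 70.8 88. ]
```

View pics/cropw15.png

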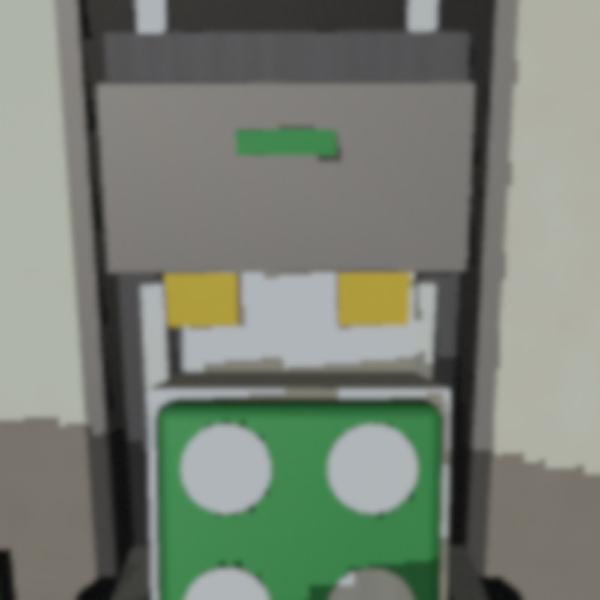

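The crop shows the tongue hard against the block face between the keepers at (205,300) and (375,300), with the pin hidden. The block did not move between the last two pushes, and the force is 15–17 N, so the cradle and pin are solid. I'll lower the heel while holding the push.

```bash

python3 -m handwheel '-0.14 -0.05 0.2 0;-0.14 0 0.2 0;0 0 0 0' 0.1 30
python3 -m handwheel '-0.1 0 0.15 0;-0.1 0 0.15 0;0 0 0 0'
python3 tilt.py 546 -22 60 110 190 wrist w16;
```

```text
t: 24.75
ee_pos: [0.5467, -0.0304, 0.1048]
orientation: [0.001, 0.736, 0.677, -0.0]
wrist_force: [-1.3, -9.1, 6.0]
width: 0.461
grasp_force: 67.8
t: 25.0
ee_pos: [0.5468, -0.0323, 0.1027]
orientation: [0.001, 0.736, 0.677, 0.001]
wrist_force: [-4.2, -8.7, 16.9]
width: 0.454
grasp_force: 69.4
w16 pts 9115 rect [532.  -21.7] [62.9 65.7] 85.5
mean [547.6 -20.8 128.4] slope deg along x,y [-0.7 -8.8]
```

```bash

python3 -m handwheel '-0.08 0 0.15 0;-0.1 0 0.15 0;0 0 0 0'
python3 -m handwheel '-0.08 0 0.15 0;-0.08 0 0.1 0;0 0 0 0'
python3 tilt.py 546 -22 60 110 190 wrist w17;
```

```text
t: 25.3
ee_pos: [0.5466, -0.0344, 0.0999]
orientation: [0.001, 0.736, 0.677, 0.0]
wrist_force: [-6.9, -10.5, 19.3]
width: 0.459
grasp_force: 70.3
t: 25.55
ee_pos: [0.5465, -0.0364, 0.0974]
orientation: [0.001, 0.736, 0.677, 0.0]
wrist_force: [-6.3, -11.8, 18.2]
width: 0.457
grasp_force: 70.3
w17 pts 9058 rect [531.3 -26.8] [62.3 66.6] 85.3
mean [547.1 -25.6 124.6] slope deg along x,y [-0.3 -3.6]
```

```bash

python3 -m handwheel '-0.07 0 0.1 0;-0.07 0 0.1 0;-0.05 0 0.08 0;0 0 0 0'
python3 tilt.py 546 -22 60 110 190 wrist w18;
```

```text
t: 25.93
ee_pos: [0.5464, -0.0383, 0.0946]
orientation: [0.001, 0.736, 0.677, 0.0]
wrist_force: [-5.4, -10.5, 17.5]
width: 0.455
grasp_force: 71.0
w18 pts 9014 rect [530.6 -29.6] [63.1 67.5] 85.0
mean [547.  -27.7 122.6] slope deg along x,y [-0. -1.]
```

```bash

python3 -m handwheel '-0.06 0 0.1 0;-0.1 0 0.05 0;-0.1 0 0 0;-0.1 0 0 0;-0.1 0 0 0;0 0 0 0'
python3 -m handwheel '-0.1 0 0 0;-0.1 0 0 0;-0.1 0 0 0;0 0 0 0'
python3 tilt.py 546 -22 60 110 190 wrist w19;
```

```text
t: 26.48
ee_pos: [0.5464, -0.039, 0.0939]
orientation: [-0.0, 0.735, 0.678, 0.002]
wrist_force: [-8.6, 1.6, 31.0]
width: 0.455
grasp_force: 73.1
t: 26.82
ee_pos: [0.5461, -0.0418, 0.0939]
orientation: [-0.0, 0.735, 0.678, 0.002]
wrist_force: [-9.4, 3.6, 32.9]
width: 0.454
grasp_force: 73.1
w19 pts 8963 rect [530.4 -33.4] [62.8 67.5] 85.3
mean [546.8 -31.3 122.1] slope deg along x,y [ 0.  -0.4]
```

```bash

python3 -m handwheel '0 -0.1 -0.1 0;0 0 -0.05 0;0 0 0 0'
python3 -m handwheel '0 0 0 0;0 0 0 0;0 0 0 0;0 0 0 0;0 0 0 0;0 0 -1 0;0 0 -2 0;0 0 -2 0;0 0 -1 0;0 0 0 0;0 0 0 0' -1 20
python3 tilt.py 546 -30 60 100 150 wrist w20;python3 need.py 543.6 -70 140 85.3
```

```text
t: 27.12
ee_pos: [0.5457, -0.0426, 0.0941]
orientation: [0.001, 0.735, 0.678, 0.002]
wrist_force: [0.2, -1.1, 12.9]
width: 0.455
grasp_force: 70.4
t: 28.03
ee_pos: [0.5443, -0.0427, 0.1532]
orientation: [0.0, 0.735, 0.678, 0.001]
wrist_force: [-0.3, -1.2, 0.2]
width: 1.001
grasp_force: 0.0
w20 pts 4082 rect [546.2 -39.8] [68.6 35.2] 85.5
mean [546.  -36.5 122.3] slope deg along x,y [ 0.  -0.3]
t 28.08 pos [543.8 -42.6 152.5] yaw 85.4 tilt z [-0.  0. -1.] need cm [-2.73  0.2   1.25] spin 0.001 F [ 1.1  0.7 -0.2] w 1.004 g 0.0
```

View pics/w20.png

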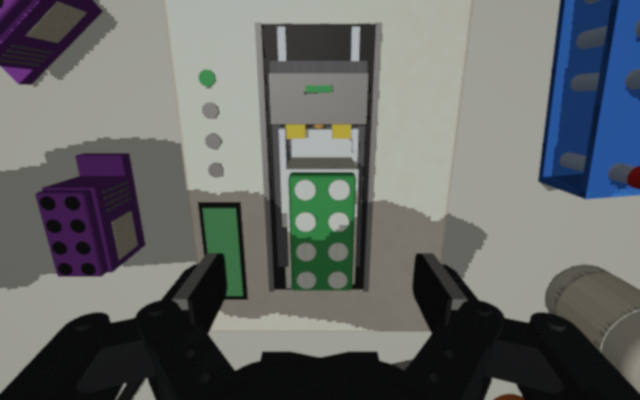

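```bash
python3 - <<'E'
from h import *
b=np.array([np.cos(np.radians(85.3)),np.sin(np.radians(85.3))]);n=np.array([-b[1],b[0]]);o=np.array([.5449,-.0394])
for nm in("w1","w20"):
    f=load(nm);W=cloud(f);z=W[...,2];P=W[...,:2]-o;a=P@b*1000;l=P@n*1000;H=hsv(f);d=f["depth"]>0
    y=d&(H[...,0]>18)&(H[...,0]<32)&(H[...,1]>130)&(z>.065)&(z<.1)&(a>20)&(a<90)&(abs(l)<40)
    m=d&(z>.076)&(z<.088)&(a>48)&(a<110)&(abs(l)<30)
    c=d&(z>.118)&(z<.127)&(abs(l)<25)&(a>-65)&(a<60)
    print(nm,"yellow",np.round(a[y].mean(),1),"block far",np.round(np.percentile(a[m],[95,99]),1),"cap",np.round(np.percentile(a[c],[1,50,99]),1),"tongue z",[round(float(np.median(z[d&(abs(l)<5)&(a>a[c].max()+2)&(a<a[c].max()+9)])*1000),1)],"capz front/back",[round(float(np.median(z[c&(a>q)&(a<q+12)])*1000),2) for q in (np.percentile(a[c],99)-14,np.percentile(a[c],1)+2)])
E
```

```text
w1 yellow 44.1 block far [76.9 78.1] cap [-43.1  -6.1  25.1] tongue z [72.4] capz front/back [122.61, 122.57]
w20 yellow 52.5 block far [85.4 86.5] cap [-34.9   2.7  33.7] tongue z [72.3] capz front/back [122.54, 122.57]
```

The wrist view shows the fresh cartridge flat in the bay, with its cap at (322,230) and its tongue under the keepers at (296,130) and (341,130). Its position against the block and its height match the used one to 0.2 mm. I'll do the confirming press at the heel with closed fingers.

```bash

python3 -m handwheel '-0.7 0 0 0;-1.1 0 0 0;0 0 0 0;0 0 0 0;0 0 0 0;0 0 0 0;0 0 0 0;0 0 0.7 0;0 0 0.5 0;0 0 0 0' 1 20
python3 -m handwheel '0 0 0.2 0;0 0 0.2 0;0 0 0.1 0;0 0 0 0'
python3 need.py 543.2 -60.3 133 85.3
```

```text
t: 28.92
ee_pos: [0.5418, -0.0605, 0.1395]
orientation: [-0.001, 0.735, 0.678, -0.001]
wrist_force: [-0.2, 0.0, -0.4]
width: -0.001
grasp_force: 0.0
t: 29.25
ee_pos: [0.5425, -0.0609, 0.1356]
orientation: [-0.0, 0.735, 0.678, -0.0]
wrist_force: [-0.9, 0.4, -0.1]
width: 0.0
grasp_force: 0.0
t 29.25 pos [542.5 -60.9 135.6] yaw 85.3 tilt z [-0. -0. -1.] need cm [0.07 0.06 0.26] spin 0.001 F [-0.9  0.4 -0.1] w 0.0 g 0.0
```

```bash

python3 -m handwheel '0 0 0.2 0;0 0 0.1 0;0 0 0 0'
python3 -m handwheel '0 0 0.1 0;0 0 0 0'
python3 -m handwheel '0 0 0.1 0;0 0 0 0'
```

```text
t: 29.5
ee_pos: [0.5427, -0.0609, 0.1331]
orientation: [0.0, 0.735, 0.678, 0.0]
wrist_force: [-1.0, 1.4, 3.8]
width: -0.002
grasp_force: 2.0
t: 29.67
ee_pos: [0.5429, -0.061, 0.1331]
orientation: [0.0, 0.735, 0.678, 0.001]
wrist_force: [-4.4, 1.1, 15.6]
width: -0.002
grasp_force: 8.0
t: 29.83
ee_pos: [0.5431, -0.0611, 0.133]
orientation: [-0.0, 0.735, 0.678, 0.001]
wrist_force: [-8.8, 1.2, 27.4]
width: 0.003
grasp_force: 14.0
```

Solid at 133 mm, with no further travel under load. I'll lift clear and do a final check.

```bash

python3 -m handwheel '0 0 -0.3 0;0 0 -1 0;0 0 -2 0;0 0 -3 0;0 0 -3 0;0 0 -1 0;0 0 0 0;0 0 0 0'
python3 tilt.py 546 -30 60 100 150 wrist w21
python3 - <<'E'
from h import *
from cell import bot
f=bot.grab_frame("scene");cv2.imwrite("pics/fin.png",f["frame"][:,:,::-1])
E
```

```text
t: 30.5
ee_pos: [0.5428, -0.0607, 0.2341]
orientation: [0.0, 0.735, 0.678, 0.001]
wrist_force: [0.2, 0.3, -0.3]
width: 0.003
grasp_force: 0.0
w21 pts 1966 rect [545.8 -41. ] [69.1 34. ] 85.1
mean [545.9 -39.1 122.4] slope deg along x,y [-0.1 -0.1]
```

View pics/fin.png

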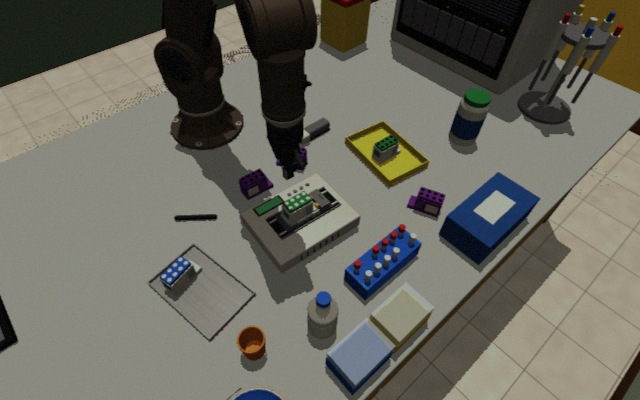

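The scene shows the used cartridge upright in the tray at (385,148), the fresh one flat in the bay at (297,205), and the blue-capped one, tube rack and bottle where they were. I'll hand in.

```bash
python3 -c "
from cell import bot
print(bot.close_job())"
```

```text
the job is handed in; nothing more can be done
None
```

The job is handed in at about 30.6 s: the used cartridge stands upright in the yellow tray and the fresh one is seated flat under the keepers, though the cradle slid back about 3 mm from its end stop as I eased off the push and I left it there.

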